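Hook a vial tray into the slotted upright, lock it and load it

ROBOT

A 7-joint arm with a two-finger parallel gripper is mounted at the origin on a cart in front of the work surface, level with it; the furniture and walls round the work are solid. World frame = base frame: x ahead of the robot, y to its left, z up, the work surface at z = 0. Lengths are in m, angles in degrees, forces in N, time in s.
With the tool pointing down it reaches from about 0.425 to 0.875 m from the base axis. Payload 9.9 kg.
Tool frame: the origin (TCP) lies midway between the tips of the shut fingers; the grasp point (between the pads) lies 19 mm behind it (bot.hold_point_z is the distance from the TCP to the grasp point, in m); z points along the fingers, y is the line along which they close (so a half turn about z gives the same grasp; the last joint's range is limited). The gripper opens to 85 mm and grips with 20 to 120 N. Pads are 22 mm wide; open, the fingers measure 114 mm over their backs; the gripper's body (76 mm by 85 mm) begins 54 mm behind the grasp point. The pads swing forward as they close: fully open they stand 13 mm farther back than shut.
Start: joints at [-73.384, 32.985, 1.427, 82.34, -0.859, 64.687, -3.237], TCP at [0.246, 0.628, 0.231] pointing down, gripper open.
Joint ranges: [-157.87, 157.87], [-19.46, 123.44], [-87.15, 90], [11.01, 140.99], [-62.26, 242.26], [9.8, 113.94], [-161.44, 161.44]. Speed limits (degrees/s): [127.2, 127.2, 172.46, 172.46, 180, 180, 180].

INTERFACE

Orientations are given as a 3x3 rotation matrix whose columns are the frame's x, y, z axes.
In Python, from cell import bot gives the robot as it stands. The module is installed in compiled form; this text tells all that it offers.
- The arm moves only by the tool move_arm, never from a script. Its argument "moves" is a list of rows, each a list of 7 numbers: the turn, a rotation vector about the world's x, y, z in degrees, then the shift along the world's x, y, z in m, then the opening in per cent of the stroke, from 0 (shut) to 100 (fully open). A call has 1 to 10 rows; each row shifts and turns the commanded pose from where the row before left it; what a row does not reach is not made up. A row lasts 1/8 s, in which the tool goes at most 62.5 mm and 10.7 degrees, less where a joint would pass 70% of its speed; a pose out of reach is approached as far as the arm can. A call is refused whole if a number of a shift passes 0.0625 or a number of a turn 10.7, either way. A call with a gripper value outside its range is refused whole. The fingers move at their own pace and stop on an object; "grip_force" is the grip in N (left out, the last holds). Time passes only in rows, so rows that do not move let the fingers close. It gives the time, the measured TCP pose, the force, the opening and the grip force at its end, in the units of the state.
- bot.read_state(): the state, without advancing time (a new reading comes with each control period).
- bot.capture(name): name is "scene" or "side" or "wrist"; returns a dict with "img" (400x640x3 uint8, red, green, blue), "camera_matrix" (3x3 intrinsics, pixels), "world_from_camera" (4x4, takes a point from camera to world coordinates); the wrist camera has in their place "hand_eye" (4x4, takes a point from camera to tool coordinates, whose origin is the TCP and whose axes are the flange's). Camera axes: x right, y down, z forward; pixel columns grow to the right and rows downward; lengths in m; the calibration is good to about 2 mm. The wrist camera is an equidistant fisheye: a pixel r from the principal point sees the ray r / f radians off the axis. A picture is of the moment at which its call begins: read the wrist's pose just before it. There is no depth.
- bot.job_done(): hands the job in; it is judged then, once.
The state is a dict: "time": time; "qpos": joint angles; "qvel": joint speeds; "tau": joint torques, N m; "position": TCP position; "ee_rot": TCP orientation; "contact_force": force on the tool from outside, world axes, zero at the start; "moment": the same for the moment, N m; "width": finger opening in m; "grasp_force": force on a finger pad.
Only numpy, scipy, OpenCV 4.12 (cv2) and the standard library are available. Lean on these libraries where they do the work, as an engineer would, in place of code of your own. Each camera call takes 0.05 s, during which the arm holds its last target. There are 200 camera calls.

TASK

Hook the loose aluminium tray's two claws into the slotted upright above the yellow spring catch, and press it down gently, by feel, until it sits on the bottom of the slots and the catch snaps out over its floor so that it is locked. Then stand the blue-capped vial upright in either pocket of the hung tray, let go, and leave everything else where it is.

Things in the scene. Friction and masses are not known exactly. Their poses are not given: they have to be found in the camera images.
- post: Bench post, bolted down: foot 130x100x10 mm, socket to 34 mm, in it a grey slotted upright (channel 40 wide, 25 deep, top end nominally at z=203 mm). Origin: under the foot's centre; z up; the slotted front face is at x=+15 mm, looking to -x. The upright is clamped in the socket by eye: its top, slots and catch together sit up to 6.5 mm higher or lower than told, unseen in any pose: feel for it.
- top_slot (a point): Nominal (+-6.5 mm) bottom end of the top slot, on the front face. Axes as post. The 4 mm thick face has slots in one column at y=0, each 7 mm wide and 27.5 mm high, every 44 mm: bottoms nominally at z=165, 121, 77 and 33 mm in post. The two upper ones take the tray's claws, the third holds the yellow catch.
- catch (a joint): Yellow spring catch, a 6 mm wide nose that sticks 5 mm out of the third slot: 0 rad = out, about 0.1 to 0.25 = pushed in by the tray. Ramp above, flat below. Over the tray's last 16 mm downward its floor's rear edge pushes the nose in (about 6 to 11 N; the tray's weight alone does not); at home the nose snaps out 1.5 mm above the floor and the tray cannot be lifted.
- tray: Loose aluminium tray, 0.2 to 0.45 kg, standing level. Origin: centre of its underside; +x is its rear, z up. Floor 96 (x) x 120 (y) x 4 mm, lips to z=18, rear wall to 30 with a notch for the catch, 44 mm wide claw plate up to z=104, rear face at x=+48. Home in post: x=-33, y=0, z=75 mm (+-6.5), same yaw.
- top_claw (a point): Underside of the upper claw's neck at the plate's rear face, (48,0,90) mm in tray; rests on the top slot's bottom when home. A second claw is 44 mm below. Claws: 4 mm thick, neck 8 mm high, reaching 11 mm behind the plate; past a 5.5 mm gap a tongue hangs 18 mm below the neck. They enter with the tray 18 to 19.5 mm above home; push in till the plate touches the face, then straight down.
- tray_grip (a point): Where to hold the tray: black grip bar in its middle along tray x, 48 mm long (x), 12 mm thick (y), from z=32 to 64 mm above the tray's underside. Point at (-12,0,48) mm in tray. 45 mm free on either side for fingers. Axes as tray.
- pocket_left (a point): A good standing place on the left pocket's floor (tray +y side), at (-20, 31.5, 4) mm in tray, clear of the upright. Pockets are 90 mm (x) by 51 mm (y), between the grip bar and the side lip.
- pocket_right (a point): The same in the right pocket (tray -y side), at (-20, -31.5, 4) mm in tray.
- vial_blue_mid (a point): Clear vial with a blue cap, standing: body 26 mm across, cap 30 mm across and 12 mm high, 60 mm high in all. The point is its centre, 30 mm above its underside.
- vial_yellow_mid (a point): Clear vial with a yellow cap, 30 mm across, 56 mm high, standing; point at its centre, 28 mm up. To be left alone.
- vial_red_mid (a point): Clear vial with a red cap, 30 mm across, 56 mm high, standing; point at its centre, 28 mm up. To be left alone.
- pliers_mid (a point): Small side cutter with blue and green handles lying near the front edge, 91 x 38 x 14 mm; point at its centre, 7 mm up. To be left alone.
- carton_mid (a point): Small brown card box, 46 x 70 x 34 mm, at the left; point at its centre, 17 mm up. To be left alone.
There are look-alikes about, which are no part of the job. There is more than one size of the part that bears vial_blue_mid; the job needs the largest.

How it is judged:
By the outcome, as a careful person would: the job done as asked, in the order asked, and still so for the second after the job is handed in, with the robot touching nothing.
It also fails if it takes over 72 s, if anything falls off the work surface, if the arm or the gripper's body presses on something with over 40 N, if the wrist force passes 120 N, or if a joint passes its speed limit or range.

## Working session

There is one attempt and no reset: what is moved stays moved. The work goes in short steps, Python scripts to look and compute and a tool call to move; the robot and the scene stay as the last step left them, time stands still between calls to the robot, and variables do not carry over. Pictures are saved under pics/ and viewed, at most 10 in all, crops included, and the job is handed in when it is done.

Besides the shell and the picture viewer there is one more tool, called after "Request:" as a command line: name --pt "numbers of a row" for each row, then --argument value for the rest. move_arm: Moves the arm, as the interface text tells. Its arguments: {"type":"object","properties":{"moves":{"type":"array"},"grip_force":{"type":"number"}},"required":["moves"]}

```bash
mkdir -p pics; python3 - <<'E'
from cell import bot
import cv2,numpy as np,pickle
s=bot.read_state();print(s)
d={}
for n in("scene","side","wrist"):
    c=bot.capture(n);d[n]=c;cv2.imwrite(f"pics/{n}0.png",c["img"][:,:,::-1])
    print(n,{k:np.round(v,4).tolist() for k,v in c.items() if k!="img"})
pickle.dump((s,d),open("c0.pkl","wb"))
print(bot.hold_point_z)
E
```

```text
{'time': 0.0, 'qpos': array([-73.38592838,  33.0315561 ,   1.42468885,  82.38840803,
        -0.85994722,  64.6870088 ,  -3.23730886]), 'qvel': array([ 0.03857928, -0.07125396,  0.00825737,  0.0837283 , -0.16363147,
        0.05121964, -0.06343281]), 'tau': array([ 7.40549222e-04, -7.65775466e+01,  2.25065902e+00, -2.85973728e+01,
        1.52637303e-02,  1.25184361e-02, -3.86087390e-05]), 'position': array([0.24629313, 0.62795215, 0.23044394]), 'ee_rot': array([[-9.30961037e-01,  3.65118156e-01, -5.28273942e-04],
       [ 3.65118527e-01,  9.30959672e-01, -1.59700900e-03],
       [-9.12952439e-05, -1.67963576e-03, -9.99998585e-01]]), 'contact_force': array([ 0.30378826,  0.32055389, -0.1122518 ]), 'moment': array([ 0.02141465, -0.0194672 , -0.00073928]), 'grasp_force': 0.0, 'width': 0.08528707054062831}
scene {'camera_matrix': [[469.394, 0.0, 319.8707], [0.0, 469.394, 203.1241], [0.0, 0.0, 1.0]], 'world_from_camera': [[0.8831, -0.2767, 0.3789, 0.0771], [-0.4687, -0.4851, 0.7382, -0.8725], [-0.0204, -0.8295, -0.5581, 0.8028], [0.0, 0.0, 0.0, 1.0]]}
side {'camera_matrix': [[503.4999, 0.0, 317.9252], [0.0, 503.4999, 190.1195], [0.0, 0.0, 1.0]], 'world_from_camera': [[-0.9023, -0.2226, 0.3692, -0.0809], [-0.4311, 0.4655, -0.7729, 1.2537], [0.0002, -0.8566, -0.516, 0.9649], [0.0, 0.0, 0.0, 1.0]]}
wrist {'camera_matrix': [[309.7069, 0.0, 320.9669], [0.0, 309.7069, 201.0912], [0.0, 0.0, 1.0]], 'hand_eye': [[0.0, -0.9523, -0.3053, 0.078], [1.0, -0.0001, 0.0003, -0.0005], [-0.0003, -0.3053, 0.9523, -0.1423], [0.0, 0.0, 0.0, 1.0]]}
0.0187
```

View pics/scene0.png

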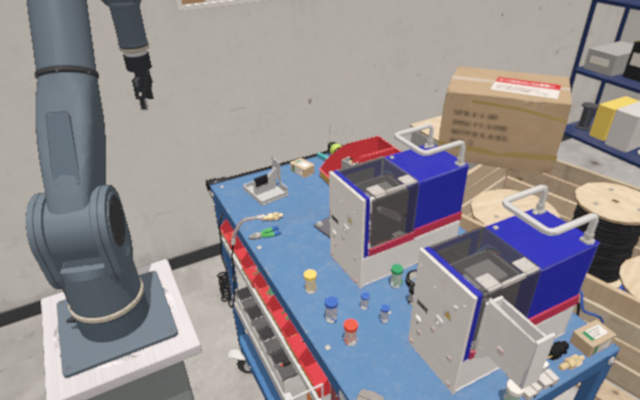

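View pics/side0.png

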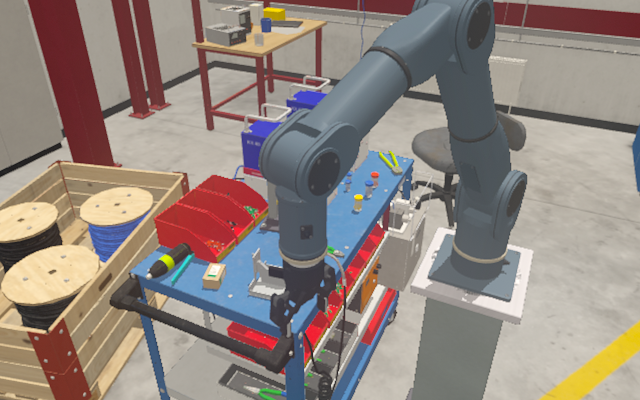

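The scene view shows the tray at (265,185), the large blue-capped vial at (331,308) with two smaller ones at (364,299) and (384,313), and a dark object at about (322,228). The side view is partly hidden by the arm, with the tray at about (265,275).

```bash
cat > h.py <<'E'
import numpy as np,cv2,pickle
def ray(c,uv,s=None):
    K=c["camera_matrix"];x=(uv[0]-K[0,2])/K[0,0];y=(uv[1]-K[1,2])/K[1,1]
    if "hand_eye" in c:
        r=np.hypot(x,y);k=np.sin(r)/r if r>1e-9 else 1
        d=np.array([x*k,y*k,np.cos(r)]);T=np.eye(4);T[:3,:3]=s["ee_rot"];T[:3,3]=s["position"];T=T@c["hand_eye"]
    else: d=np.array([x,y,1.]);T=c["world_from_camera"]
    return T[:3,3],T[:3,:3]@d
def onz(c,uv,z,s=None):
    o,d=ray(c,uv,s);return o+d*(z-o[2])/d[2]
def proj(c,p,s=None):
    K=c["camera_matrix"]
    if "hand_eye" in c:
        T=np.eye(4);T[:3,:3]=s["ee_rot"];T[:3,3]=s["position"];T=T@c["hand_eye"]
    else:T=c["world_from_camera"]
    q=np.linalg.inv(T)@np.r_[p,1];q=q[:3]
    if "hand_eye" in c:
        r=np.hypot(q[0],q[1]);th=np.arctan2(r,q[2]);return q[:2]/r*th*K[0,0]+K[:2,2]
    return q[:2]/q[2]*K[0,0]+K[:2,2]
E
python3 - <<'E'
from h import *
s,d=pickle.load(open("c0.pkl","rb"))
c=d["scene"]
for n,uv,z in[("tray",(265,185),.02),("blue",(331,302),.06),("b2",(364,296),.05),("b3",(384,309),.04),("yel",(310,273),.056),("red",(350,325),.056),("dark",(322,228),0.01),("machcorner",(362,282),0),("machleft",(333,243),0),("green",(397,268),.05),("box",(302,165),.03)]:
    print(n,onz(c,uv,z).round(3))
im=c["img"]
cv2.imwrite("pics/sc_crop.png",cv2.resize(im[140:360,200:440,::-1],None,fx=2.5,fy=2.5,interpolation=cv2.INTER_CUBIC))
E
```

```text
tray [0.505 0.341 0.02 ]
blue [ 0.423 -0.24   0.06 ]
b2 [ 0.5   -0.251  0.05 ]
b3 [ 0.523 -0.297  0.04 ]
yel [ 0.427 -0.132  0.056]
red [ 0.428 -0.311  0.056]
dark [0.562 0.063 0.01 ]
machcorner [ 0.55  -0.167  0.   ]
machleft [0.562 0.    0.   ]
green [ 0.618 -0.211  0.05 ]
box [0.657 0.382 0.03 ]
```

View pics/sc_crop.png

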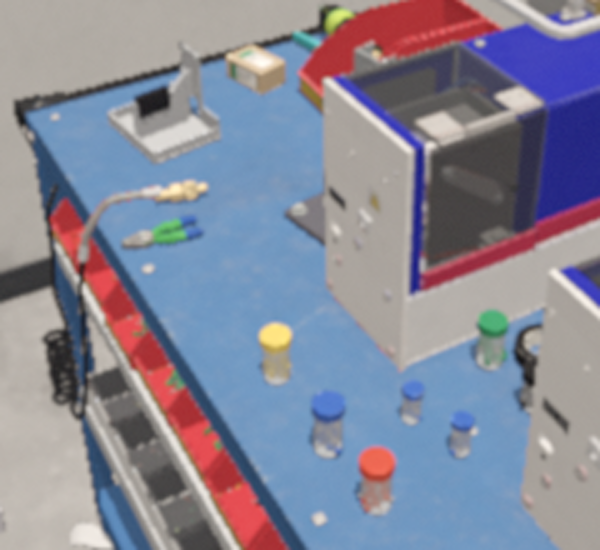

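View pics/wrist0.png

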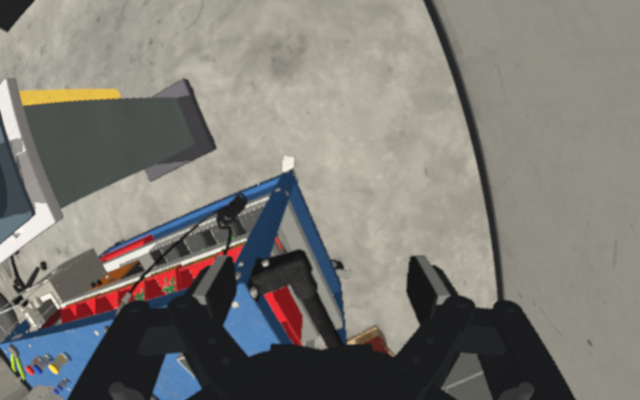

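The crop shows the tray (its claw plate to the right of the black grip bar, about (265,185)), the big blue vial, and a foot corner at about (315,225), with the post behind the machine. The wrist view shows only the cart edge. I'll move to the middle to see the tray and post.

Request:
move_arm --pt "0 0 0 0.032 -0.048 0.019 100" --pt "0 0 0 0.032 -0.048 0.019 100" --pt "0 0 0 0.032 -0.048 0.019 100" --pt "0 0 0 0.032 -0.048 0.019 100" --pt "0 0 0 0.032 -0.048 0.019 100" --pt "0 0 0 0.032 -0.048 0.019 100" --pt "0 0 0 0.032 -0.048 0.019 100" --pt "0 0 0 0.026 -0.042 0.019 100" --pt "0 0 0 0 0 0 100"

```text
time: 1.27
position: [0.4992, 0.2461, 0.3848]
ee_rot: [[-0.928, 0.372, 0.003], [0.372, 0.928, -0.001], [-0.003, 0.001, -1.0]]
contact_force: [-0.3, 0.7, 0.6]
width: 0.0856
grasp_force: 0.0
```

```bash
python3 - <<'E'
from cell import bot
import cv2,numpy as np,pickle
d={};s=bot.read_state()
for n in("wrist","scene","side"):
    c=bot.capture(n);d[n]=c;cv2.imwrite(f"pics/{n}1.png",c["img"][:,:,::-1])
pickle.dump((s,d),open("c1.pkl","wb"))
a=d["side"]["img"][150:400,130:450,::-1]
cv2.imwrite("pics/side1c.png",cv2.resize(a,None,fx=2.4,fy=2.4,interpolation=cv2.INTER_CUBIC))
E
```

```text
(no output)
```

View pics/wrist1.png

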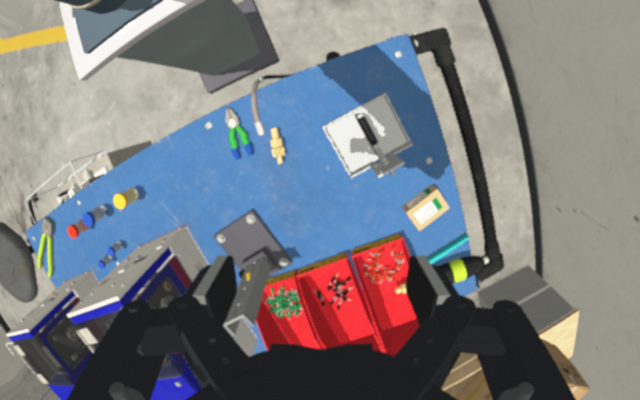

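View pics/side1c.png

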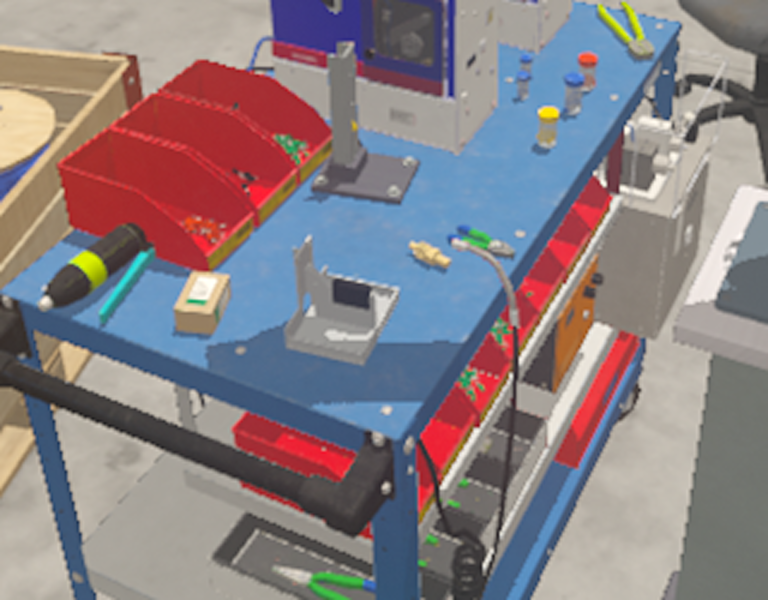

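The wrist view shows the tray's outline corners near (323,127), (385,93), (412,150) and (350,177), the bar at (365,128) and the foot at (215–292, 210–270). The side crop shows the post with its yellow catch facing the robot. I'll view one enlarged composite to pick exact corners.

```bash
python3 - <<'E'
from h import *
s,d=pickle.load(open("c1.pkl","rb"))
def cr(n,x,y):
    a=d[n]["img"][y:y+100,x:x+133,::-1]
    return cv2.resize(a,(400,300),interpolation=cv2.INTER_CUBIC)
w=np.vstack([np.hstack([cr("wrist",305,85),cr("wrist",200,195)]),np.hstack([cr("side",230,235),cr("side",230,155)])])
cv2.imwrite("pics/comp1.png",w)
# coloured caps
c=d["scene"];hsv=cv2.cvtColor(c["img"],cv2.COLOR_RGB2HSV)
for nm,(u,v) in {"blue":(331,303),"yel":(310,273),"red":(350,325)}.items():
    print(nm,[tuple(onz(c,(u,v),z).round(3)) for z in(.056,)],hsv[v,u])
E
```

```text
blue [(np.float64(0.424), np.float64(-0.239), np.float64(0.056))] [110 151 208]
yel [(np.float64(0.427), np.float64(-0.132), np.float64(0.056))] [ 24 125 255]
red [(np.float64(0.428), np.float64(-0.311), np.float64(0.056))] [  4 165 238]
```

View pics/comp1.png

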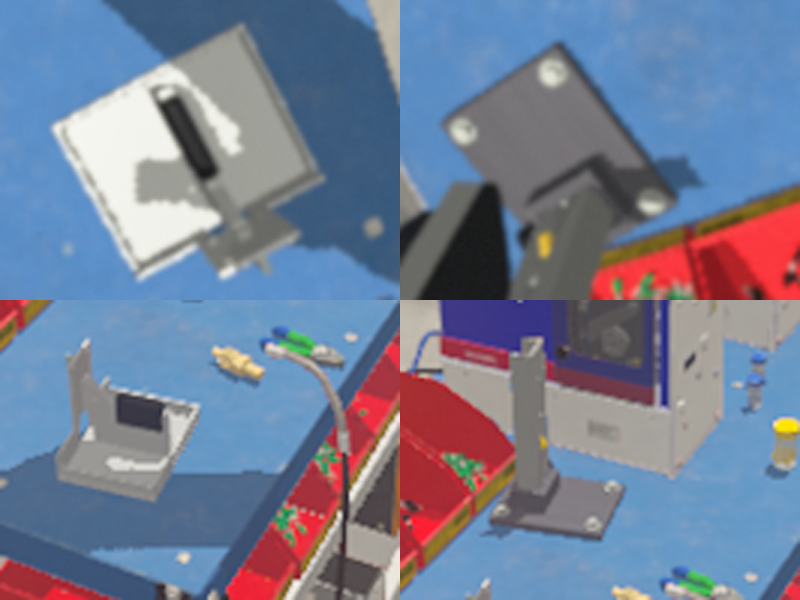

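```bash
python3 - <<'E'
from h import *
s,d=pickle.load(open("c1.pkl","rb"))
w=d["wrist"];sd=d["side"]
W=lambda u,v,z:onz(w,(305+u/3.0075,85+v/3),z,s)
P=lambda u,v,z:onz(w,(200+u/3.0075,195+v/3),z,s)
L,T,R,B=[W(*p,.018) for p in((53,128),(243,25),(323,180),(140,275))]
ang=lambda a,b:np.degrees(np.arctan2(b[1]-a[1],b[0]-a[0]))
print("tray",L.round(3),T.round(3),R.round(3),B.round(3))
n=np.linalg.norm
print(n(T-L),n(R-T),n(B-L),"yaw from front",ang(L,T)," side",ang(T,R),ang(L,B))
f,b_=W(160,97,.064),W(209,178,.064);print("bar",f.round(4),b_.round(4),n(b_-f),ang(f,b_),((f+b_)/2).round(4))
l,t,r=[P(*p,.010) for p in((43,122),(158,42),(278,200))]
print("foot",l.round(4),t.round(4),r.round(4),n(t-l),n(r-t),ang(l,t),ang(t,r),"ctr",((l+r)/2).round(4))
for nm,p in (("bolts",(62,130)),("b",(153,71)),("b",(250,202))):print(P(*p,.012).round(4))
S=lambda u,v,z:onz(sd,(230+u/3.0075,155+(v-300)/3),z)
# side: foot corners
q=[S(*p,.010) for p in((91,517),(203,537),(225,482))];print("side foot",*[x.round(4) for x in q],((q[0]+q[2])/2).round(4),ang(q[0],q[1]),ang(q[1],q[2]),n(q[0]-q[1]),n(q[1]-q[2]))
S2=lambda u,v,z:onz(sd,(230+u/3.0075,235+(v-300)/3),z)
f2,b2=S2(163,402,.064),S2(116,393,.064);print("side bar",f2.round(4),b2.round(4),n(f2-b2),ang(f2,b2))
print("plate top",[S2(*p,.104).round(4) for p in((72,350),(87,343))])
E
```

```text
tray [0.463 0.263 0.018] [0.447 0.381 0.018] [0.544 0.395 0.018] [0.558 0.278 0.018]
0.11893062989767218 0.09826681620467644 0.09602623788731328 yaw from front 97.92823837503289  side 8.1776123107423 8.885653836506759
bar [0.4648 0.3193 0.064 ] [0.5118 0.3281 0.064 ] 0.047917915465410306 10.632920248781032 [0.4883 0.3237 0.064 ]
foot [ 0.5703 -0.0016  0.01  ] [0.5498 0.0931 0.01  ] [0.6741 0.1173 0.01  ] 0.09694143583218652 0.1266202482188074 102.22727599241148 11.026287612822838 ctr [0.6222 0.0578 0.01  ]
[0.5792 0.0088 0.012 ]
[0.5649 0.0827 0.012 ]
[0.6681 0.1007 0.012 ]
side foot [0.6708 0.1179 0.01  ] [0.5438 0.0981 0.01  ] [ 0.5701 -0.006   0.01  ] [0.6204 0.056  0.01  ] -171.14149735438772 -75.82149583223074 0.1285938891078585 0.10731386373081098
side bar [0.4661 0.3239 0.064 ] [0.5113 0.3314 0.064 ] 0.045891227779377264 9.362318264326424
plate top [array([0.5524, 0.3367, 0.104 ]), array([0.5455, 0.3218, 0.104 ])]
```

```bash
python3 - <<'E'
from h import *
s,d=pickle.load(open("c1.pkl","rb"))
sd=d["side"];sc=d["scene"]
S=lambda u,v,z:onz(sd,(230+(u-400)/3.0075,155+(v-300)/3),z)
print("mach base side",S(672,475,0).round(3),S(560,447,0).round(3))
print("scene",onz(sc,(330,250),0).round(3),onz(sc,(361,284),0).round(3))
c=S(672,475,0)
for z in(.2,.25,.3,.35):print(z,onz(sc,(330,165),z).round(3),onz(d["wrist"],(186,226),z,s).round(3))
# upright top: side panel (513..545, 345)
print("upright top front edge?",[S(u,v,.203).round(4) for u,v in((511,343),(530,354),(546,352),(527,337))])
w=d["wrist"];Pw=lambda u,v,z:onz(w,(200+u/3.0075,195+v/3),z,s)
print("catch",Pw(145,243,.095).round(4))
E
```

```text
mach base side [ 0.535 -0.055  0.   ] [ 0.68  -0.052 -0.   ]
scene [ 0.541 -0.022 -0.   ] [ 0.544 -0.172 -0.   ]
0.2 [0.593 0.069 0.2  ] [0.493 0.071 0.2  ]
0.25 [ 0.55  -0.009  0.25 ] [0.483 0.102 0.25 ]
0.3 [ 0.507 -0.087  0.3  ] [0.472 0.133 0.3  ]
0.35 [ 0.465 -0.165  0.35 ] [0.462 0.164 0.35 ]
upright top front edge? [array([0.6638, 0.0674, 0.203 ]), array([0.634 , 0.0794, 0.203 ]), array([0.6212, 0.0686, 0.203 ]), array([0.6553, 0.0487, 0.203 ])]
catch [0.6324 0.0624 0.095 ]
```

Request:
move_arm --pt "0 0 8.1 0.008 -0.046 0 100" --pt "0 0 8.1 0.008 -0.046 0 100" --pt "0 0 8.1 0.008 -0.046 0 100" --pt "0 0 8.1 0.008 -0.046 0 100" --pt "0 0 0 0 0 0 100" --pt "0 0 0 0 0 0 100"

```text
time: 2.17
position: [0.5281, 0.0683, 0.3828]
ee_rot: [[-0.981, -0.191, -0.001], [-0.191, 0.981, 0.001], [0.001, 0.001, -1.0]]
contact_force: [0.5, -0.5, -0.3]
width: 0.0854
grasp_force: 0.0
```

```bash
python3 - <<'E'
from cell import bot
import cv2,numpy as np,pickle
from h import *
s=bot.read_state();c=bot.capture("wrist");pickle.dump((s,c),open("c2.pkl","wb"))
u,v=proj(c,np.array([.64,.06,.12]),s);print(u,v)
x=int(np.clip(u-100,0,440));y=int(np.clip(v-85,0,250))
print(x,y);cv2.imwrite("pics/post2.png",cv2.resize(c["img"][y:y+150,x:x+200,::-1],None,fx=4,fy=4,interpolation=cv2.INTER_CUBIC))
E
```

```text
300.5605973772491 238.78229953578102
200 153
```

View pics/post2.png

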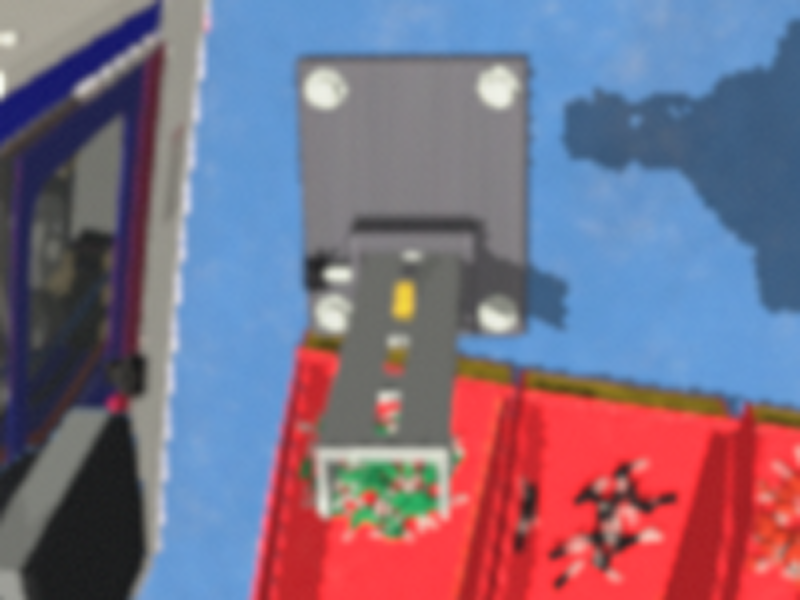

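The picture shows the whole foot with corners (300,58), (527,56), (524,332), its four bolts, the catch at (404,300) and the upright's top front edge from (315,447) to (452,446).

```bash
python3 - <<'E'
from h import *
s,c=pickle.load(open("c2.pkl","rb"))
P=lambda u,v,z:onz(c,(200+(u+.5)/4-.5,153+(v+.5)/4-.5),z,s)
ang=lambda a,b:np.degrees(np.arctan2(b[1]-a[1],b[0]-a[0]));n=np.linalg.norm
b=[P(*p,.0115) for p in((326,90),(498,88),(332,314),(497,314))]
print([x.round(4) for x in b],n(b[0]-b[1]),n(b[0]-b[2]),"ctr",np.mean(b,0).round(4),ang(b[0],b[1]),ang(b[2],b[3]),ang(b[0],b[2]),ang(b[1],b[3]))
f=[P(*p,.010) for p in((300,58),(527,56),(524,332))];print("foot",*[x.round(4) for x in f],((f[0]+f[2])/2).round(4),ang(f[0],f[1]),ang(f[1],f[2]),n(f[0]-f[1]),n(f[1]-f[2]))
for z in(.197,.203,.209):
    a,e=P(315,447,z),P(452,446,z);print(z,a.round(4),e.round(4),n(a-e),ang(a,e),((a+e)/2).round(4))
print("tool",s["position"],np.degrees(np.arctan2(s["ee_rot"][1,1],s["ee_rot"][0,1])))
E
```

```text
[array([0.5798, 0.0089, 0.0115]), array([0.5652, 0.0809, 0.0115]), array([0.6819, 0.0274, 0.0115]), array([0.6673, 0.1007, 0.0115])] 0.07345061547245554 0.10373859731661808 ctr [0.6236 0.0545 0.0115] 101.51524952144561 101.2502577177871 10.264370229907795 10.97312854054817
foot [ 0.5684 -0.0045  0.01  ] [0.5495 0.0903 0.01  ] [0.6744 0.1146 0.01  ] [0.6214 0.0551 0.01  ] 101.29510542182533 11.015112858845876 0.09669047997374203 0.12726092533800837
0.197 [0.6436 0.0378 0.197 ] [0.6348 0.0786 0.197 ] 0.041746651839416636 102.22773932322326 [0.6392 0.0582 0.197 ]
0.203 [0.6401 0.038  0.203 ] [0.6314 0.0781 0.203 ] 0.0409834401063498 102.22773932322326 [0.6357 0.0581 0.203 ]
0.209 [0.6366 0.0383 0.209 ] [0.6281 0.0776 0.209 ] 0.04022022837328292 102.22773932322312 [0.6323 0.058  0.209 ]
tool [0.52806102 0.06826902 0.38281254] 101.03865169493677
```

Request:
move_arm --pt "0 0 -1.25 -0.007 0.043 -0.01 50" --pt "0 0 -1.25 -0.007 0.043 -0.02 50" --pt "0 0 0 -0.007 0.043 -0.03 50" --pt "0 0 0 -0.007 0.043 -0.03 50" --pt "0 0 0 -0.006 0.043 -0.03 50" --pt "0 0 0 -0.006 0.042 -0.03 50" --pt "0 0 0 0 0 0 50" --pt "0 0 0 0 0 0 50"

```text
time: 3.22
position: [0.4878, 0.3242, 0.2332]
ee_rot: [[-0.989, -0.149, -0.0], [-0.149, 0.989, -0.0], [0.0, -0.0, -1.0]]
contact_force: [0.0, 0.0, 0.2]
width: 0.0426
grasp_force: 0.0
```

```bash
python3 - <<'E'
from cell import bot
from h import *
s=bot.read_state();c=bot.capture("wrist");pickle.dump((s,c),open("c3.pkl","wb"))
im=c["img"];print(s["position"],np.degrees(np.arctan2(s["ee_rot"][1,1],s["ee_rot"][0,1])))
u,v=proj(c,np.array([.488,.325,.064]),s);print(u,v)
# black bar mask
g=im.max(2)<60
m=np.zeros_like(g);y,x=int(v),int(u);m[y-70:y+70,x-60:x+60]=g[y-70:y+70,x-60:x+60]
n,l,st,ce=cv2.connectedComponentsWithStats(m.astype(np.uint8));print(st[1:],ce[1:])
cv2.imwrite("pics/tray3.png",cv2.resize(im[40:340,120:520,::-1],None,fx=2,fy=2,interpolation=cv2.INTER_CUBIC))
E
```

```text
[0.48781358 0.324246   0.23320029] 98.57918749046497
322.15303273746895 181.58593076724966
[[319 161  10  42 353]
 [275 248   3   3   9]
 [365 248   4   3  10]] [[323.46458924 181.30028329]
 [276.         249.        ]
 [366.2        249.1       ]]
```

View pics/tray3.png

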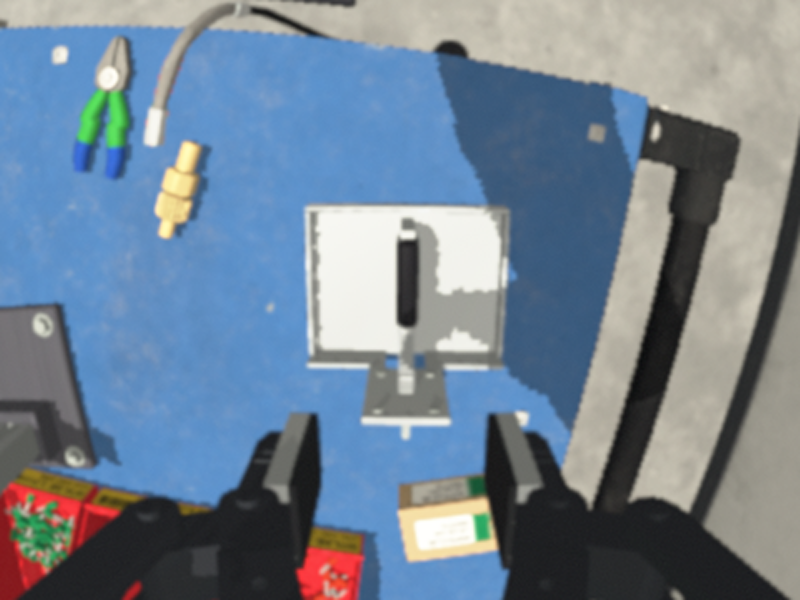

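The tray is aligned square to the tool, with the bar centred at column 323 and the claw plate at the bottom, so I'll descend and grip.

Request:
move_arm --pt "0 0 0 0 0.001 -0.05 50" --pt "0 0 0 0 0 -0.05 50" --pt "0 0 0 0 0 -0.05 50" --pt "0 0 0 0 0 -0.035 50" --pt "0 0 0 0 0 -0.017 50" --pt "0 0 0 0 0 0 0" --pt "0 0 0 0 0 0 0" --pt "0 0 0 0 0 0 0" --pt "0 0 0 0 0 0 0" --pt "0 0 0 0 0 0 0" --grip_force 70

```text
time: 4.53
position: [0.4893, 0.3249, 0.0328]
ee_rot: [[-0.989, -0.147, 0.002], [-0.147, 0.989, 0.001], [-0.002, 0.001, -1.0]]
contact_force: [-0.1, -0.8, 8.1]
width: 0.011
grasp_force: 69.5
```

Request:
move_arm --pt "0 0 0 0 0 0.01 0" --pt "0 0 0 0 0 0.04 0" --pt "0 0 0 0 0 0.06 0" --pt "0 0 0 0 0 0.06 0" --pt "0 0 0 0 0 0.055 0" --pt "0 0 1.3 0 0 0.02 0" --pt "0 0 1.3 0 0 0 0" --pt "0 0 0 0 0 0 0" --grip_force 115

```text
time: 5.52
position: [0.4877, 0.3239, 0.275]
ee_rot: [[-0.981, -0.192, -0.002], [-0.192, 0.981, -0.001], [0.002, -0.001, -1.0]]
contact_force: [-0.2, -0.4, -4.4]
width: 0.0103
grasp_force: 112.7
```

```bash
python3 - <<'E'
from cell import bot
from h import *
s=bot.read_state();c=bot.capture("wrist");pickle.dump((s,c),open("c4.pkl","wb"))
print(s["position"],s["contact_force"],s["grasp_force"],s["width"])
cv2.imwrite("pics/held4.png",cv2.resize(c["img"][130:400,140:500,::-1],None,fx=2.2,fy=2.2,interpolation=cv2.INTER_CUBIC))
s2,c2=pickle.load(open("c2.pkl","rb"))
P=lambda u,v,z:onz(c2,(200+u/4,153+v/4),z,s2)
for p in((205,30),(165,450)):print([P(*p,z).round(3) for z in(0,.25)])
E
```

```text
[0.48768495 0.32385343 0.27502402] [-0.1752676  -0.36644489 -4.43509332] 112.71016001701355 0.01029066945423229
[array([ 0.566, -0.048,  0.   ]), array([ 0.512, -0.   ,  0.25 ])]
[array([ 0.778, -0.044,  0.   ]), array([0.623, 0.002, 0.25 ])]
```

View pics/held4.png

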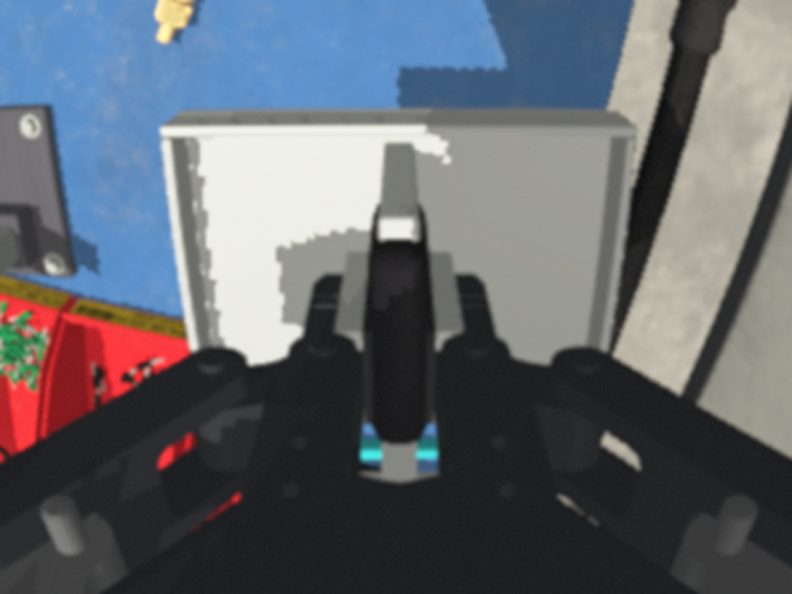

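Held: the tray is centred and square in the tool (bar at column 321.6, where 321.7 was expected), and it weighs about 4.5 N. Next I'll feel for the upright's top with the lower claw's tongue.

Request:
move_arm --pt "0 0 0 0.0135 -0.0465 0 0" --pt "0 0 0 0.0135 -0.0465 0 0" --pt "0 0 0 0.0135 -0.0465 0 0" --pt "0 0 0 0.0135 -0.0465 0 0" --pt "0 0 0 0.0135 -0.0465 0 0" --pt "0 0 0 0.0135 -0.0465 0 0" --pt "0 0 0 0 0 -0.025 0" --pt "0 0 0 0 0 -0.025 0" --pt "0 0 0 0 0 0 0" --pt "0 0 0 0 0 0 0"

```text
time: 6.82
position: [0.5696, 0.0455, 0.2264]
ee_rot: [[-0.981, -0.192, -0.0], [-0.192, 0.981, -0.0], [0.0, -0.0, -1.0]]
contact_force: [0.1, -0.2, -3.7]
width: 0.0104
grasp_force: 112.8
```

Request:
move_arm --pt "0 0 0 0 0 -0.004 0" --pt "0 0 0 0 0 -0.002 0" --pt "0 0 0 0 0 0 0"

```text
time: 7.2
position: [0.5695, 0.0454, 0.2204]
ee_rot: [[-0.981, -0.192, 0.0], [-0.192, 0.981, -0.0], [-0.0, -0.0, -1.0]]
contact_force: [-0.2, -0.4, -3.2]
width: 0.0103
grasp_force: 112.9
```

Request:
move_arm --pt "0 0 0 0 0 -0.003 0" --pt "0 0 0 0 0 -0.002 0" --pt "0 0 0 0 0 0 0"

```text
time: 7.58
position: [0.5694, 0.0454, 0.2151]
ee_rot: [[-0.981, -0.192, -0.0], [-0.192, 0.981, -0.0], [0.0, -0.0, -1.0]]
contact_force: [0.2, -0.8, -3.2]
width: 0.0099
grasp_force: 112.9
```

Request:
move_arm --pt "0 0 0 0 0 -0.001 0" --pt "0 0 0 0 0 -0.001 0" --pt "0 0 0 0 0 0 0"

```text
time: 7.95
position: [0.5694, 0.0454, 0.2132]
ee_rot: [[-0.981, -0.192, -0.0], [-0.192, 0.981, -0.0], [0.0, 0.0, -1.0]]
contact_force: [0.8, 0.2, -3.7]
width: 0.0105
grasp_force: 112.9
```

Request:
move_arm --pt "0 0 0 0 0 -0.001 0" --pt "0 0 0 0 0 -0.001 0" --pt "0 0 0 0 0 0 0"

```text
time: 8.32
position: [0.5694, 0.0454, 0.2112]
ee_rot: [[-0.981, -0.192, -0.0], [-0.192, 0.981, -0.0], [0.0, -0.0, -1.0]]
contact_force: [0.1, -0.6, -3.2]
width: 0.0101
grasp_force: 112.9
```

Request:
move_arm --pt "0 0 0 0 0 -0.001 0" --pt "0 0 0 0 0 0 0"

```text
time: 8.57
position: [0.5694, 0.0454, 0.2102]
ee_rot: [[-0.981, -0.192, -0.0], [-0.192, 0.981, -0.0], [0.0, 0.0, -1.0]]
contact_force: [0.2, 0.8, -4.1]
width: 0.0103
grasp_force: 112.9
```

Request:
move_arm --pt "0 0 0 0 0 -0.001 0" --pt "0 0 0 0 0 0 0"

```text
time: 8.82
position: [0.5694, 0.0454, 0.2092]
ee_rot: [[-0.981, -0.192, -0.0], [-0.192, 0.981, -0.0], [0.0, -0.0, -1.0]]
contact_force: [-0.1, -0.1, -4.0]
width: 0.0102
grasp_force: 112.9
```

Request:
move_arm --pt "0 0 0 0 0 -0.001 0" --pt "0 0 0 0 0 0 0"

```text
time: 9.07
position: [0.5694, 0.0454, 0.2082]
ee_rot: [[-0.981, -0.192, -0.0], [-0.192, 0.981, -0.0], [0.0, -0.0, -1.0]]
contact_force: [1.0, -0.4, -3.6]
width: 0.0103
grasp_force: 112.9
```

Request:
move_arm --pt "0 0 0 0 0 -0.001 0" --pt "0 0 0 0 0 0 0"

```text
time: 9.32
position: [0.5694, 0.0454, 0.2072]
ee_rot: [[-0.981, -0.192, -0.0], [-0.192, 0.981, -0.0], [0.0, -0.0, -1.0]]
contact_force: [-0.4, -0.1, -3.8]
width: 0.011
grasp_force: 112.9
```

Request:
move_arm --pt "0 0 0 0 0 -0.001 0" --pt "0 0 0 0 0 0 0"

```text
time: 9.57
position: [0.5695, 0.0454, 0.2062]
ee_rot: [[-0.981, -0.192, 0.0], [-0.192, 0.981, -0.0], [-0.0, -0.0, -1.0]]
contact_force: [0.7, -0.2, -3.8]
width: 0.0103
grasp_force: 112.9
```

Request:
move_arm --pt "0 0 0 0 0 -0.001 0" --pt "0 0 0 0 0 0 0"

```text
time: 9.82
position: [0.5696, 0.0454, 0.2056]
ee_rot: [[-0.981, -0.192, 0.001], [-0.192, 0.981, 0.0], [-0.001, -0.0, -1.0]]
contact_force: [-0.6, -0.6, 0.2]
width: 0.0104
grasp_force: 113.6
```

Contact at TCP z≈0.2058, so home is at ≈0.1058 and the claw entry height at ≈0.1246. I'll back off and go down to entry height.

Request:
move_arm --pt "0 0 0 0 0 0.003 0" --pt "0 0 0 -0.0118 -0.0028 0 0" --pt "0 0 0 0 0 0 0" --pt "0 0 0 0 0 -0.03 0" --pt "0 0 0 0 0 -0.03 0" --pt "0 0 0 0 0 -0.0236 0" --pt "0 0 0 0 0 0 0" --pt "0 0 0 0 0 0 0"

```text
time: 10.82
position: [0.5582, 0.0426, 0.1255]
ee_rot: [[-0.981, -0.192, 0.001], [-0.192, 0.981, 0.0], [-0.001, -0.0, -1.0]]
contact_force: [0.2, 0.8, -3.3]
width: 0.0102
grasp_force: 112.8
```

Request:
move_arm --pt "0 0 0 0.004 0.0008 0 0" --pt "0 0 0 0.002 0.0004 0 0" --pt "0 0 0 0 0 0 0"

```text
time: 11.2
position: [0.5641, 0.0439, 0.1251]
ee_rot: [[-0.981, -0.192, 0.001], [-0.192, 0.981, 0.0], [-0.001, -0.0, -1.0]]
contact_force: [-1.3, 0.7, -3.6]
width: 0.0103
grasp_force: 112.8
```

Request:
move_arm --pt "0 0 0 -0.001 -0.0002 -0.0005 0" --pt "0 0 0 0.001 0.0002 0 0" --pt "0 0 0 0.0015 0.0003 0 0" --pt "0 0 0 0 0 0 0"

```text
time: 11.7
position: [0.5653, 0.0441, 0.1242]
ee_rot: [[-0.981, -0.192, 0.0], [-0.192, 0.981, -0.0], [-0.0, -0.0, -1.0]]
contact_force: [-0.3, 0.1, -3.7]
width: 0.0107
grasp_force: 112.8
```

Request:
move_arm --pt "0 0 0 0.0015 0.0003 0 0" --pt "0 0 0 0 0 0 0"

```text
time: 11.95
position: [0.5668, 0.0445, 0.1242]
ee_rot: [[-0.981, -0.192, 0.0], [-0.192, 0.981, 0.0], [-0.0, 0.0, -1.0]]
contact_force: [-0.9, 0.3, -3.7]
width: 0.0104
grasp_force: 112.8
```

Request:
move_arm --pt "0 0 0 0.0015 0.0003 0.0004 0" --pt "0 0 0 0.0015 0.0003 0 0" --pt "0 0 0 0 0 0 0"

```text
time: 12.32
position: [0.5698, 0.045, 0.1246]
ee_rot: [[-0.981, -0.192, 0.0], [-0.192, 0.981, 0.0], [-0.0, -0.0, -1.0]]
contact_force: [0.1, -0.4, -4.4]
width: 0.0106
grasp_force: 112.8
```

Request:
move_arm --pt "0 0 0 0.0015 0.0003 0 0" --pt "0 0 0 0 0 0 0"

```text
time: 12.58
position: [0.5713, 0.0453, 0.1246]
ee_rot: [[-0.981, -0.192, 0.0], [-0.192, 0.981, 0.0], [-0.0, -0.0, -1.0]]
contact_force: [0.4, -0.0, -2.8]
width: 0.01
grasp_force: 112.8
```

Request:
move_arm --pt "0 0 0 0.0015 0.0003 0 0" --pt "0 0 0 0.0015 0.0003 0 0" --pt "0 0 0 0 0 0 0"

```text
time: 12.95
position: [0.5743, 0.0459, 0.1246]
ee_rot: [[-0.981, -0.192, 0.0], [-0.192, 0.981, 0.0], [-0.0, -0.0, -1.0]]
contact_force: [-0.1, 0.2, -2.9]
width: 0.0105
grasp_force: 112.8
```

Request:
move_arm --pt "0 0 0 0.0015 0.0003 0 0" --pt "0 0 0 0 0 0 0"

```text
time: 13.2
position: [0.5758, 0.0462, 0.1246]
ee_rot: [[-0.981, -0.192, 0.0], [-0.192, 0.981, 0.0], [-0.0, 0.0, -1.0]]
contact_force: [0.3, 0.2, -3.4]
width: 0.0104
grasp_force: 112.8
```

Request:
move_arm --pt "0 0 0 0.001 0.0002 0 0" --pt "0 0 0 0 0 0 0"

```text
time: 13.45
position: [0.5767, 0.0464, 0.1246]
ee_rot: [[-0.981, -0.192, 0.0], [-0.192, 0.981, -0.0], [-0.0, -0.0, -1.0]]
contact_force: [0.7, -0.4, -3.2]
width: 0.01
grasp_force: 112.8
```

Request:
move_arm --pt "0 0 0 0.001 0.0002 0 0" --pt "0 0 0 0 0 0 0"

```text
time: 13.7
position: [0.5778, 0.0466, 0.1246]
ee_rot: [[-0.981, -0.192, 0.0], [-0.192, 0.981, -0.0], [-0.0, -0.0, -1.0]]
contact_force: [-0.1, 1.2, -3.1]
width: 0.0106
grasp_force: 112.8
```

Request:
move_arm --pt "0 0 0 0.001 0.0002 0 0" --pt "0 0 0 0 0 0 0"

```text
time: 13.95
position: [0.5784, 0.0468, 0.1245]
ee_rot: [[-0.981, -0.192, -0.001], [-0.192, 0.981, -0.0], [0.001, -0.0, -1.0]]
contact_force: [-1.6, -0.7, -3.9]
width: 0.0099
grasp_force: 112.9
```

Request:
move_arm --pt "0 0 0 0.001 0.0002 0 0" --pt "0 0 0 0 0 0 0"

```text
time: 14.2
position: [0.5786, 0.0467, 0.1244]
ee_rot: [[-0.981, -0.192, -0.002], [-0.192, 0.981, -0.0], [0.002, 0.0, -1.0]]
contact_force: [-5.0, -1.6, -1.8]
width: 0.0103
grasp_force: 113.3
```

The plate is seated against the face, 9 mm past the touch position, so the claws are in the slots. I'll ease the push and go down.

Request:
move_arm --pt "0 0 0 -0.0007 -0.0001 0 0" --pt "0 0 0 0 0 -0.002 0" --pt "0 0 0 0 0 -0.002 0" --pt "0 0 0 0 0 0 0"

```text
time: 14.7
position: [0.5784, 0.0467, 0.1209]
ee_rot: [[-0.981, -0.192, -0.001], [-0.192, 0.981, -0.0], [0.001, -0.0, -1.0]]
contact_force: [-7.1, -0.6, 4.7]
width: 0.0103
grasp_force: 114.3
```

Request:
move_arm --pt "0 0 0 0 0 -0.0015 0" --pt "0 0 0 0 0 -0.0015 0" --pt "0 0 0 0 0 0 0"

```text
time: 15.08
position: [0.5783, 0.0466, 0.1179]
ee_rot: [[-0.981, -0.192, -0.001], [-0.192, 0.981, -0.0], [0.001, -0.0, -1.0]]
contact_force: [-6.4, -1.2, 5.0]
width: 0.0101
grasp_force: 114.3
```

Request:
move_arm --pt "0 0 0 -0.0004 -0.0001 -0.001 0" --pt "0 0 0 0 0 -0.0015 0" --pt "0 0 0 0 0 -0.0015 0" --pt "0 0 0 0 0 0 0"

```text
time: 15.58
position: [0.5778, 0.0465, 0.1138]
ee_rot: [[-0.981, -0.192, -0.001], [-0.192, 0.981, -0.0], [0.001, -0.0, -1.0]]
contact_force: [-6.3, -1.2, 4.9]
width: 0.0104
grasp_force: 114.3
```

Request:
move_arm --pt "0 0 0 0 0 -0.0015 0" --pt "0 0 0 0 0 -0.0015 0" --pt "0 0 0 0 0 0 0"

```text
time: 15.95
position: [0.5772, 0.0464, 0.1101]
ee_rot: [[-0.981, -0.192, -0.003], [-0.192, 0.981, -0.001], [0.003, -0.0, -1.0]]
contact_force: [-4.3, -0.6, -4.2]
width: 0.0103
grasp_force: 113.0
```

Request:
move_arm --pt "0 0 0 0 0 -0.001 0" --pt "0 0 0 0 0 0 0"

```text
time: 16.2
position: [0.5772, 0.0464, 0.1092]
ee_rot: [[-0.981, -0.192, -0.003], [-0.192, 0.981, -0.001], [0.003, 0.0, -1.0]]
contact_force: [-5.8, -1.7, -0.7]
width: 0.0107
grasp_force: 113.4
```

Request:
move_arm --pt "0 0 0 0 0 -0.001 0" --pt "0 0 0 0 0 0 0"

```text
time: 16.45
position: [0.5772, 0.0464, 0.1082]
ee_rot: [[-0.981, -0.192, -0.003], [-0.192, 0.981, -0.001], [0.003, -0.0, -1.0]]
contact_force: [-6.1, -1.2, -0.8]
width: 0.0101
grasp_force: 113.4
```

Request:
move_arm --pt "0 0 0 0 0 -0.001 0" --pt "0 0 0 0 0 0 0"

```text
time: 16.7
position: [0.5785, 0.0467, 0.1074]
ee_rot: [[-0.981, -0.192, -0.0], [-0.192, 0.981, -0.0], [0.0, -0.0, -1.0]]
contact_force: [-2.9, 0.5, -2.5]
width: 0.01
grasp_force: 112.9
```

Request:
move_arm --pt "0 0 0 0 0 -0.001 0" --pt "0 0 0 0 0 0 0"

```text
time: 16.95
position: [0.5786, 0.0468, 0.1065]
ee_rot: [[-0.981, -0.192, -0.0], [-0.192, 0.981, -0.0], [0.0, -0.0, -1.0]]
contact_force: [-4.1, -0.7, -2.6]
width: 0.0109
grasp_force: 113.3
```

Request:
move_arm --pt "0 0 0 0 0 -0.001 0" --pt "0 0 0 0 0 0 0"

```text
time: 17.2
position: [0.5786, 0.0468, 0.1059]
ee_rot: [[-0.981, -0.192, 0.0], [-0.192, 0.981, 0.0], [-0.0, -0.0, -1.0]]
contact_force: [-5.1, -0.6, 1.8]
width: 0.0102
grasp_force: 114.1
```

Request:
move_arm --pt "0 0 0 0 0 -0.001 0" --pt "0 0 0 0 0 0 0"

```text
time: 17.45
position: [0.5785, 0.0467, 0.1057]
ee_rot: [[-0.981, -0.192, 0.001], [-0.192, 0.981, 0.0], [-0.001, 0.0, -1.0]]
contact_force: [-8.2, -0.4, 10.7]
width: 0.0101
grasp_force: 115.6
```

It bottoms at 0.1058, as predicted. A gentle lift test will show whether it is locked.

Request:
move_arm --pt "0 0 0 -0.0004 -0.0001 0.001 0" --pt "0 0 0 0 0 0.001 0" --pt "0 0 0 0 0 0.001 0" --pt "0 0 0 0 0 0.001 0" --pt "0 0 0 0 0 0 0"

```text
time: 18.08
position: [0.5783, 0.0468, 0.1081]
ee_rot: [[-0.981, -0.192, -0.0], [-0.192, 0.981, -0.0], [0.0, 0.0, -1.0]]
contact_force: [1.5, 0.1, -10.7]
width: 0.0106
grasp_force: 112.0
```

It is held down at about 2 mm with 7 N of extra pull, so it is locked. I'll settle it back down, release and rise.

Request:
move_arm --pt "0 0 0 0 0 -0.002 0" --pt "0 0 0 0 0 -0.0013 0" --pt "0 0 0 0 0 0 0"

```text
time: 18.45
position: [0.5785, 0.0467, 0.1058]
ee_rot: [[-0.981, -0.192, 0.001], [-0.192, 0.981, 0.0], [-0.001, -0.0, -1.0]]
contact_force: [-1.3, 0.5, 0.6]
width: 0.0102
grasp_force: 114.1
```

Request:
move_arm --pt "0 0 0 0 0 0 45" --pt "0 0 0 0 0 0 45" --pt "0 0 0 0 0 0 45" --pt "0 0 0 0 0 0.03 45" --pt "0 0 0 0 0 0.05 45" --pt "0 0 0 -0.02 0 0.06 45" --pt "0 0 0 -0.02 0 0.06 45" --pt "0 0 0 0 0 0 45" --pt "0 0 0 0 0 0 45"

```text
time: 19.58
position: [0.5385, 0.0468, 0.3037]
ee_rot: [[-0.981, -0.192, 0.0], [-0.192, 0.981, 0.0], [-0.0, 0.0, -1.0]]
contact_force: [-1.1, 0.1, -0.9]
width: 0.0386
grasp_force: 0.0
```

```bash
python3 - <<'E'
from cell import bot
from h import *
s=bot.read_state();print(s["position"],s["contact_force"])
w=bot.capture("wrist");sc=bot.capture("scene");sd=bot.capture("side");pickle.dump((s,dict(wrist=w,scene=sc,side=sd)),open("c5.pkl","wb"))
# bar centroid in wrist; expected from home: bar centre in post (-45,0), z tray+64
im=w["img"];R=np.array([[.9814,-.192],[.192,.9814]])
def pt(tx,ty,z): # tray coords, tray z home 0.073
    return np.r_[np.array([.6225,.0550])+R@np.array([-.033+tx,ty]),.073+z]
e=proj(w,pt(-.012,0,.064),s);print("exp",e)
g=(im.max(2)<60);m=np.zeros_like(g);x,y=map(int,e);m[y-40:y+40,x-30:x+30]=g[y-40:y+40,x-30:x+30]
n,l,st,ce=cv2.connectedComponentsWithStats(m.astype(np.uint8));print(st[1:],ce[1:])
# tray lip corners expectation; yellow nose
for n_,c in(("w",w),("sc",sc),("sd",sd)):
    h=cv2.cvtColor(c["img"],cv2.COLOR_RGB2HSV);e2=proj(c,pt(.046,0,.010),s);x,y=map(int,e2)
    r=h[max(0,y-14):y+14,max(0,x-14):x+14];k=(abs(r[...,0].astype(int)-24)<8)&(r[...,1]>120)&(r[...,2]>120)
    print(n_,e2,k.sum(), [a.mean().round(1) for a in np.nonzero(k)] if k.any() else "")
# vial in wrist/scene: blue cap centroid
h=cv2.cvtColor(sc["img"],cv2.COLOR_RGB2HSV)
b=((abs(h[...,0].astype(int)-111)<8)&(h[...,1]>140)&(h[...,2]>100)).astype(np.uint8);b2=np.zeros_like(b);b2[285:325,315:400]=b[285:325,315:400]
n,l,st,ce=cv2.connectedComponentsWithStats(b2)
for i in range(1,n):
    if st[i,4]>10:print("blue",st[i],ce[i],onz(sc,ce[i],.054).round(4))
E
```

```text
[0.53849696 0.04675961 0.30365654] [-1.12850904  0.12321442 -0.91935773]
exp [313.81099691 217.34037262]
[[311 195   8  39 310]] [[314.5        213.87741935]]
w [315.06226242 244.29520266] 0 
sc [345.76267515 200.05387002] 0 
sd [277.92247504 202.09185557] 14 [np.float64(23.3), np.float64(4.4)]
blue [362 293   7   6  29] [364.65517241 295.10344828] [ 0.5009 -0.2524  0.054 ]
blue [325 297  13  11 104] [330.85576923 301.98076923] [ 0.4256 -0.2342  0.054 ]
blue [382 305   7   7  38] [384.94736842 307.86842105] [ 0.5183 -0.3054  0.054 ]
```

The tray hangs at the expected place (bar centroid within 3 px), and the big blue vial is at about (0.426, −0.234). Next I'll turn the tool 90° and hover over it.

Request:
move_arm --pt "0 0 -10 -0.038 0 0 65" --pt "0 0 -10 -0.038 0 0 65" --pt "0 0 -10 -0.037 0 0 65" --pt "0 0 -10 0 -0.047 -0.009 65" --pt "0 0 -10 0 -0.047 -0.009 65" --pt "0 0 -10 0 -0.047 -0.009 65" --pt "0 0 -10 0 -0.047 -0.009 65" --pt "0 0 -10 0 -0.047 -0.009 65" --pt "0 0 -10 0 -0.047 -0.009 65" --pt "0 0 0 0 0 0 65"

```text
time: 20.98
position: [0.4243, -0.2387, 0.2483]
ee_rot: [[-0.185, 0.983, -0.003], [0.983, 0.185, -0.002], [-0.001, -0.004, -1.0]]
contact_force: [-0.7, 0.6, 0.2]
width: 0.0556
grasp_force: 0.0
```

```bash
cat > v.py <<'E'
from cell import bot
from h import *
s=bot.read_state();w=bot.capture("wrist");print(s["position"],s["ee_rot"][:,1],s["qpos"].round(1))
e=proj(w,np.array([.4256,-.236,.06]),s);print("exp",e)
h=cv2.cvtColor(w["img"],cv2.COLOR_RGB2HSV)
b=((abs(h[...,0].astype(int)-111)<9)&(h[...,1]>140)&(h[...,2]>70)).astype(np.uint8)
x,y=map(int,e);M=np.zeros_like(b);M[max(0,y-50):y+50,max(0,x-50):x+50]=1
n,l,st,ce=cv2.connectedComponentsWithStats(b*M)
for i in range(1,n):
    if st[i,4]>40:print(st[i],ce[i],onz(w,ce[i],.06,s).round(4),onz(w,ce[i],.055,s).round(4))
print(h[y-15:y+16:5,x-15:x+16:5].tolist()) if n<2 else 0
cv2.imwrite("pics/v.png",w["img"][:,:,::-1])
E
python3 v.py
```

```text
[ 0.4243482  -0.23868348  0.24828466] [ 0.98279536  0.18466133 -0.00367016] [  2.1  17.9  29.1 109.1 -10.2  55.7  46.4]
exp [323.21806028 174.30179783]
[309 162  30  28 639] [323.92644757 175.46635368] [ 0.4266 -0.2371  0.06  ] [ 0.4269 -0.2383  0.055 ]
[350 195  23  24 150] [361.76666667 206.78      ] [ 0.4756 -0.2648  0.06  ] [ 0.4766 -0.2663  0.055 ]
```

Request:
move_arm --pt "0 0 0.4 0.0025 0.0012 -0.05 65" --pt "0 0 0 0 0 -0.055 65" --pt "0 0 0 0 0 -0.05 65" --pt "0 0 0 0 0 -0.04 65" --pt "0 0 0 0 0 -0.019 65" --pt "0 0 0 0 0 0 65" --pt "0 0 0 0 0 0 20" --pt "0 0 0 0 0 0 20" --pt "0 0 0 0 0 0 20" --pt "0 0 0 0 0 0 20" --grip_force 30

```text
time: 22.28
position: [0.4288, -0.2344, 0.0367]
ee_rot: [[-0.199, 0.98, 0.002], [0.98, 0.199, -0.001], [-0.001, 0.002, -1.0]]
contact_force: [0.7, 0.1, 7.0]
width: 0.0281
grasp_force: 29.9
```

Request:
move_arm --pt "0 0 0 0 0 0 20" --pt "0 0 0 0 0 0 20"

```text
time: 22.52
position: [0.4288, -0.2344, 0.0367]
ee_rot: [[-0.199, 0.98, 0.002], [0.98, 0.199, -0.001], [-0.001, 0.001, -1.0]]
contact_force: [0.8, 0.1, 8.0]
width: 0.0282
grasp_force: 29.9
```

Request:
move_arm --pt "0 0 0 0 0 0.015 20" --pt "0 0 0 0 0 0.05 20" --pt "0 0 0 0 0 0.06 20" --pt "0 0 0 0 0 0.06 20" --pt "0 0 0 0 0.03 0.03 20" --pt "0 0 0 0 0.05 0 20" --pt "0 0 0 0 0.05 0 20" --pt "0 0 0 0 0.05 0 20" --pt "0 0 0 0 0.05 0 20" --pt "0 0 0 0 0 0 20"

```text
time: 23.78
position: [0.4277, -0.0006, 0.2515]
ee_rot: [[-0.205, 0.979, -0.0], [0.979, 0.205, 0.001], [0.001, 0.0, -1.0]]
contact_force: [0.5, -0.6, -0.7]
width: 0.0279
grasp_force: 29.8
```

Request:
move_arm --pt "0 0 0 0 0.045 0 20" --pt "0 0 0 0.04 0.038 0 20" --pt "0 0 0 0.05 0 0 20" --pt "0 0 0 0.048 0 0 20" --pt "0 0 0 0 0 0 20" --pt "0 0 0 0 0 0 20"

```text
time: 24.52
position: [0.5655, 0.0775, 0.251]
ee_rot: [[-0.198, 0.98, -0.001], [0.98, 0.198, -0.001], [-0.001, -0.001, -1.0]]
contact_force: [0.5, -0.1, -0.6]
width: 0.028
grasp_force: 29.9
```

Request:
move_arm --pt "0 0 0 0.0015 0.0015 -0.04 20" --pt "0 0 0 0 0 -0.04 20" --pt "0 0 0 0 0 -0.03 20" --pt "0 0 0 0 0 -0.018 20" --pt "0 0 0 0 0 0 20" --pt "0 0 0 0 0 0 20"

```text
time: 25.28
position: [0.5678, 0.0802, 0.1242]
ee_rot: [[-0.199, 0.98, 0.001], [0.98, 0.199, 0.0], [0.0, 0.001, -1.0]]
contact_force: [-0.2, -0.5, -0.2]
width: 0.028
grasp_force: 29.9
```

Request:
move_arm --pt "0 0 0 0 0 -0.003 20" --pt "0 0 0 0 0 -0.001 20" --pt "0 0 0 0 0 -0.001 20" --pt "0 0 0 0 0 0 20"

```text
time: 25.78
position: [0.5676, 0.0804, 0.1179]
ee_rot: [[-0.199, 0.98, -0.0], [0.98, 0.199, -0.0], [0.0, -0.0, -1.0]]
contact_force: [-0.3, 0.1, -0.0]
width: 0.0279
grasp_force: 29.9
```

Request:
move_arm --pt "0 0 0 0 0 -0.001 20" --pt "0 0 0 0 0 -0.001 20" --pt "0 0 0 0 0 -0.001 20" --pt "0 0 0 0 0 0 20"

```text
time: 26.28
position: [0.5676, 0.0804, 0.1148]
ee_rot: [[-0.199, 0.98, -0.0], [0.98, 0.199, -0.0], [0.0, -0.0, -1.0]]
contact_force: [-0.4, -1.1, 0.2]
width: 0.0279
grasp_force: 29.9
```

Request:
move_arm --pt "0 0 0 0 0 -0.001 20" --pt "0 0 0 0 0 0 20"

```text
time: 26.52
position: [0.5676, 0.0804, 0.1138]
ee_rot: [[-0.199, 0.98, -0.0], [0.98, 0.199, -0.0], [0.0, -0.0, -1.0]]
contact_force: [0.7, 0.0, -0.1]
width: 0.0279
grasp_force: 29.9
```

Request:
move_arm --pt "0 0 0 0 0 -0.0007 20" --pt "0 0 0 0 0 0 20"

```text
time: 26.78
position: [0.5676, 0.0804, 0.1131]
ee_rot: [[-0.199, 0.98, -0.0], [0.98, 0.199, -0.0], [0.0, -0.0, -1.0]]
contact_force: [-0.3, 0.5, -0.4]
width: 0.0279
grasp_force: 29.9
```

Request:
move_arm --pt "0 0 0 0 0 -0.0007 20" --pt "0 0 0 0 0 0 20"

```text
time: 27.02
position: [0.5678, 0.0803, 0.1127]
ee_rot: [[-0.199, 0.98, 0.0], [0.98, 0.199, 0.0], [0.0, 0.0, -1.0]]
contact_force: [-0.7, -0.2, 3.4]
width: 0.0283
grasp_force: 30.2
```

The vial is standing on the pocket floor. I'll open gently and go straight up.

Request:
move_arm --pt "0 0 0 0 0 0 38" --pt "0 0 0 0 0 0 45" --pt "0 0 0 0 0 0 55" --pt "0 0 0 0 0 0 55" --pt "0 0 0 0 0 0.015 55" --pt "0 0 0 0 0 0.04 55" --pt "0 0 0 0 0 0.06 55" --pt "0 0 0 -0.02 0 0.06 55" --pt "0 0 0 -0.03 0 0.02 55" --pt "0 0 0 0 0 0 55"

```text
time: 28.28
position: [0.5173, 0.0802, 0.3098]
ee_rot: [[-0.199, 0.98, 0.004], [0.98, 0.199, 0.002], [0.001, 0.004, -1.0]]
contact_force: [0.4, 0.2, -0.2]
width: 0.0468
grasp_force: 0.0
```

```bash
python3 - <<'E'
from cell import bot
from h import *
s=bot.read_state();print(s["time"],s["position"],s["contact_force"])
d={n:bot.capture(n) for n in("wrist","scene","side")}
ex=np.array([.5668,.0770,.137])
for n,c in d.items():
    e=proj(c,ex,s);x,y=map(int,e);h=cv2.cvtColor(c["img"],cv2.COLOR_RGB2HSV)
    b=((abs(h[...,0].astype(int)-111)<9)&(h[...,1]>140)&(h[...,2]>70)).astype(np.uint8);M=np.zeros_like(b);M[max(0,y-30):y+30,max(0,x-30):x+30]=1
    k,l,st,ce=cv2.connectedComponentsWithStats(b*M);print(n,e.round(1))
    for i in range(1,k):
        if st[i,4]>25:print("  ",st[i],ce[i].round(1),onz(c,ce[i],.134,s).round(4))
    R=np.array([[.9814,-.192],[.192,.9814]]);bp=np.r_[np.array([.5785,.0467])+R@np.array([.0017,0]),.137]
    e=proj(c,bp,s);g=c["img"].max(2)<60;x,y=map(int,e);yy,xx=np.nonzero(g[max(0,y-25):y+25,max(0,x-12):x+12]);print("  bar exp",e.round(1),len(xx),(xx.mean()+x-12).round(1) if len(xx) else"",(yy.mean()+y-25).round(1) if len(yy) else"")
E
```

```text
28.275 [0.51726942 0.08022201 0.30980032] [ 0.43616644  0.17878206 -0.21431127]
wrist [365.2 192.1]
   [350 177  26  27 551] [362.2 190.4] [0.5638 0.0775 0.134 ]
  bar exp [370.3 220.1] 317 369.9 214.2
scene [320.2 186.8]
   [315 186   9   7  54] [318.8 188.9] [0.5606 0.0738 0.134 ]
  bar exp [330.  190.7] 31 325.7 197.4
side [293.2 195.6]
   [317 165   2  25  47] [317.5 177.6] [ 0.5497 -0.0631  0.134 ]
   [289 194  10   7  50] [293.6 197.1] [0.5637 0.0803 0.134 ]
  bar exp [293.9 190.2] 28 292.2 190.2
```

The blue cap shows round from above and agrees across all three cameras at standing height in the left pocket, and the tray has not moved.

```bash
python3 -c "
from cell import bot
print(bot.job_done())"
```

```text
the job is handed in; nothing more can be done
None
```

The tray is hooked on the upright and locked under the catch by feel (it resisted a gentle lift), the large blue-capped vial stands upright in its left pocket, and the job was handed in at about 28 s.

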